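# Shim the rocking scale stand

## Robot

A 6-joint arm with a two-finger parallel gripper is mounted at the origin on a cart in front of the work surface, level with it; the furniture and walls round the work are solid. World frame = base frame: x ahead of the robot, y to its left, z up, the work surface at z = 0. Lengths are in mm, angles in degrees, forces in N, time in s.
With the tool pointing down it reaches from about 350 to 850 mm from the base axis. Payload 8.1 kg.
Tool frame: the origin (TCP) lies between the finger pads; the fingertips stand ahead of it and the grasp point (between the pads) lies 2 mm behind it (nose_length is the z of the fingertips in the tool frame, in mm); z points along the fingers, y is the direction in which the jaws open and shut (so a half turn about z gives the same grasp; the last joint's range is limited). The gripper opens to 85 mm and grips with 20 to 120 N. Pads are 22 mm wide; open, the fingers measure 114 mm over their backs; the gripper's body (76 mm by 85 mm) begins 54 mm behind the grasp point. The pads swing forward as they close: fully open they stand 13 mm farther back than shut.
Start: joints at [-82.013, 7.471, 85.268, -0, 87.261, -4.893], TCP at [133.767, -584.903, 248.292] pointing down, gripper open.
Joint ranges: [-169.43, 169.43], [-51.17, 129.36], [1.28, 143.12], [-76.62, 256.62], [0, 156.53], [-152.29, 152.29]. Speed limits (degrees/s): [136.94, 136.94, 159.86, 180, 180, 180].

## Interface

Orientations are given as [roll, pitch, yaw] about the fixed x, y, z axes, in that order (R = Rz(yaw) Ry(pitch) Rx(roll)).
In Python, from bench import * gives the robot as it stands.
- The arm moves only by the tool jog_arm, never from a script. Its argument "plan" is a list of rows, each a list of 3 entries, a list of its own where there are three numbers: the turn, a rotation vector about the tool's x, y, z in degrees, then the shift along the tool's x, y, z in m, then the gripper's target within -1 to 1 (fully open at 1, half-way at 0, shut at -1). A call has 1 to 12 rows; each row is the pose to reach, as a shift and turn from the pose commanded when the call began, along the tool's axes at that moment; what a row does not reach only later rows make up. A row lasts 1/8 s, in which the tool goes at most 62.5 mm and 10.7 degrees, less where a joint would pass 70% of its speed; a pose out of reach is approached as far as the arm can. A call with a gripper value outside its range is refused whole. The fingers move at their own pace and stop on an object; "force" is the grip in N (left out, the last holds). Time passes only in rows, so rows that repeat a pose let the fingers close. It gives the time, the measured TCP pose, the force and the opening at its end, in the units of the state.
- sense(): the state, without advancing time (a new reading comes with each control period).
- snapshot(name): name is "scene" or "top" or "wrist"; returns (picture, depth): 384x512x3 uint8, blue, green, red; 384x512 float32, mm along the optical axis (not along the pixel's ray), 0 where there is no reading.
- camera_info(name): a dict with "fov_y" (degrees; the focal length in pixels is half the picture's height over the tangent of half this angle, whatever the lens; pixels are square), "cx", "cy" (the principal point, pixels), "origin" and "orientation" of the camera in the world. Camera axes: x right, y down, z forward; pixel columns grow to the right and rows downward; lengths in mm; the calibration is good to about 2 mm. The wrist camera is an equidistant fisheye: a pixel r from the principal point sees the ray r / f radians off the axis. A picture is of the moment at which its call begins: read the wrist's pose just before it. camera_info takes no time and is no camera call; for the wrist camera it gives the pose at the moment of the call.
- hand_in(): hands the job in, once; it reports no verdict.
The state is a dict: "time": time; "joint_pos": joint angles; "qd": joint speeds; "joint_efforts": joint torques, N m; "tool_pos": TCP position; "tcp_rot": TCP orientation; "ft_force": force on the tool from outside, world axes, zero at the start; "wrist_torque": the same for the moment, N m; "finger_gap": finger opening in mm.
Only numpy, scipy, OpenCV 4.12 (cv2) and the standard library are available. Lean on these libraries where they do the work, as an engineer would, in place of code of your own. Each camera call takes 0.05 s, during which the arm holds its last target.

## Task

The wooden stand under the kitchen scale has lost the rubber pad of one foot, so it leans onto that bare foot and rocks. With the fingertips, push the wooden wedge along the worktop, thin end first, under the bare foot until the stand is level and no longer rocks, and leave it there. Only push the wedge, do not grip it or pick it up; do not shove or lift the stand, keep the tin standing on the scale, and leave the other things alone.

Things in the scene. Friction and masses are not known exactly. Their poses are not given: they have to be found in the camera images.
- stand: Loose wooden stand, about 1.7 kg with the flat scale fixed on it and the tin: board 200 x 260 mm (x, y), top at 48, underside 32 mm; four legs of 20 mm diameter at x +-80, y +-105 mm. Origin on the worktop under its centre, z up. Three legs have black 7 mm rubber pads; the leg at x -80, y +105 has lost it, so the stand leans about 3 degrees to that corner. Only 0.5 to 2 N rest on that foot.
- bare_foot (a point): Lowest point of the domed end (10 mm radius) of the bare leg. It is 7 mm above the worktop when the stand is level, on the worktop before.
- wedge: Loose light wooden wedge, 130 mm long (x), 56 wide (y), 0.12 kg; origin: centre of underside. Thin edge (2 mm) at x +65, pointing roughly at the bare foot, 30 to 70 mm short of it. Ramp rises evenly to 14 mm at x -51, then an upright heel 26 mm high to its flat back at x -65. The ramp is 7 mm high at x +17: level when the foot is there. Slides with a few N, does not creep back.
- wedge_heel (a point): Middle of the wedge's flat back face, 13 mm above its underside.
- wedge_tip (a point): Middle of the wedge's thin edge.
- tin: Food tin, 75 mm diameter, 58 mm high, standing loose on the scale; origin at the centre of its underside.
- mill: Dark wooden pepper mill, 55 mm diameter, 197 mm high, bystander; origin at the centre of its underside.
- spoon: Steel spoon, 201 mm long, lying flat, bystander; origin under its middle.
Things that resemble listed ones, but are neither listed nor needed, are in the scene too. Leave any orange look-alike of the tin alone.

How it is judged:
By the outcome, as a careful person would: the job done as asked, in the order asked, and still so for the second after the job is handed in, with the robot touching nothing.
It also fails if it takes over 40 s, if anything falls off the work surface, if the arm or the gripper's body presses on something with over 40 N, if the wrist force passes 120 N, or if a joint passes its speed limit or range.

## Working session

There is one attempt and no reset: what is moved stays moved. The work goes in short steps, Python scripts to look and compute and a tool call to move; the robot and the scene stay as the last step left them, time stands still between calls to the robot, and variables do not carry over. Pictures are saved under pics/ and viewed, and the job is handed in when it is done.

Besides the shell and the picture viewer there is one more tool, called after "Request:" as name(argument=value, ...), one argument or row to a line, values as JSON. jog_arm: Moves the arm, as the interface text tells. Its arguments: {"type":"object","properties":{"plan":{"type":"array","items":{"type":"array"}},"force":{"type":"number"}},"required":["plan"]}

```bash
ls; mkdir -p pics; python3 - <<'E'
from bench import *
import cv2,numpy as np
s=sense();print(s)
for n in("scene","top"):
    c=camera_info(n);print(n,c)
    p,d=snapshot(n);cv2.imwrite(f"pics/{n}0.png",p);np.save(f"pics/{n}0.npy",d)
E
```

```text
pics
{'time': 0.0, 'joint_pos': array([-8.20110711e+01,  7.51465891e+00,  8.53310692e+01, -1.28569550e-04,
        8.72618221e+01, -4.89068739e+00]), 'qd': array([ 0.05106345, -0.00960399,  0.10203677, -0.01647442,  0.0574164 ,
        0.01582515]), 'joint_efforts': array([-1.61345361e-03, -5.69400465e+01, -5.00561607e+01, -3.78219547e-04,
        1.48336584e-02, -6.24578934e-05]), 'tool_pos': array([ 133.71297432, -584.36493198,  247.23193809]), 'tcp_rot': array([-1.79892830e+02, -9.04123545e-03,  1.28796141e+01]), 'ft_force': array([0.53506589, 0.05974728, 0.26918549]), 'wrist_torque': array([-0.02315331, -0.00524837,  0.02472324]), 'finger_gap': 85.50570558749422}
scene {'fov_y': 47.933652915708755, 'cx': 255.77753589517914, 'cy': 188.37825913998753, 'origin': array([117.63272243, 917.73378059, 740.43575268]), 'orientation': array([-123.23655357,   -0.98063399, -153.55426823])}
top {'fov_y': 49.51969716889427, 'cx': 250.61646887495874, 'cy': 192.06613481985426, 'origin': array([ 357.12839165,  -20.03105667, 1076.08408626]), 'orientation': array([-1.68926465e+02,  3.03597286e-02, -9.11638208e+01])}
```

View pics/scene0.png

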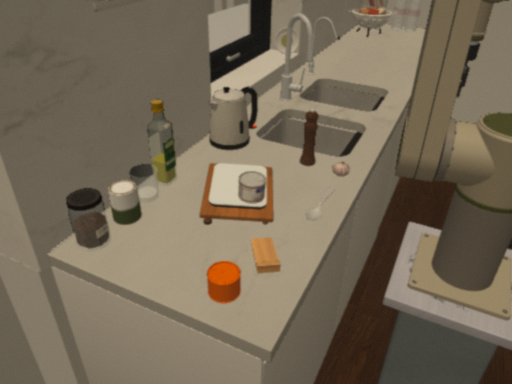

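View pics/top0.png

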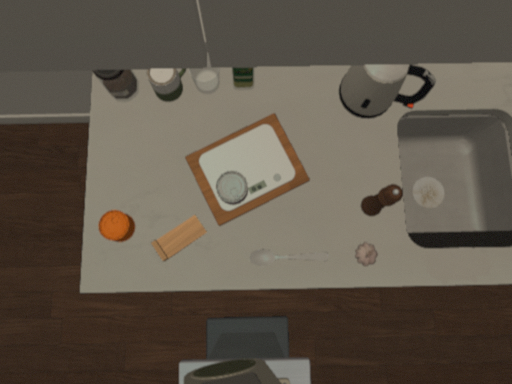

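```bash
cat > h.py <<'E'
import numpy as np,cv2
from scipy.spatial.transform import Rotation as R
from bench import *
def ray(c,u,v,fish=False):
    f=192/np.tan(np.radians(c['fov_y']/2))
    a=np.array([(u-c['cx']),(v-c['cy'])])
    if fish:
        r=np.hypot(*a);t=r/f;d=np.r_[a/max(r,1e-9)*np.sin(t),np.cos(t)]
    else: d=np.r_[a/f,1]
    return R.from_euler('xyz',c['orientation'],degrees=True).as_matrix()@d
def onplane(c,u,v,z,fish=False):
    d=ray(c,u,v,fish);o=c['origin'];return o+d*(z-o[2])/d[2]
def project(c,P,fish=False):
    f=192/np.tan(np.radians(c['fov_y']/2))
    q=R.from_euler('xyz',c['orientation'],degrees=True).as_matrix().T@(np.array(P,float)-c['origin'])
    if fish:
        r=np.hypot(q[0],q[1]);t=np.arctan2(r,q[2]);return c['cx']+f*t*q[0]/r,c['cy']+f*t*q[1]/r
    return c['cx']+f*q[0]/q[2],c['cy']+f*q[1]/q[2]
E
python3 - <<'E'
import cv2
a=cv2.imread("pics/top0.png")[105:270,90:320];cv2.imwrite("pics/top0c.png",cv2.resize(a,None,fx=3.4,fy=3.4,interpolation=cv2.INTER_CUBIC))
a=cv2.imread("pics/scene0.png")[150:310,180:350];cv2.imwrite("pics/scene0c.png",cv2.resize(a,None,fx=3.7,fy=3.7,interpolation=cv2.INTER_CUBIC))
E
```

```text
(no output)
```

View pics/top0c.png

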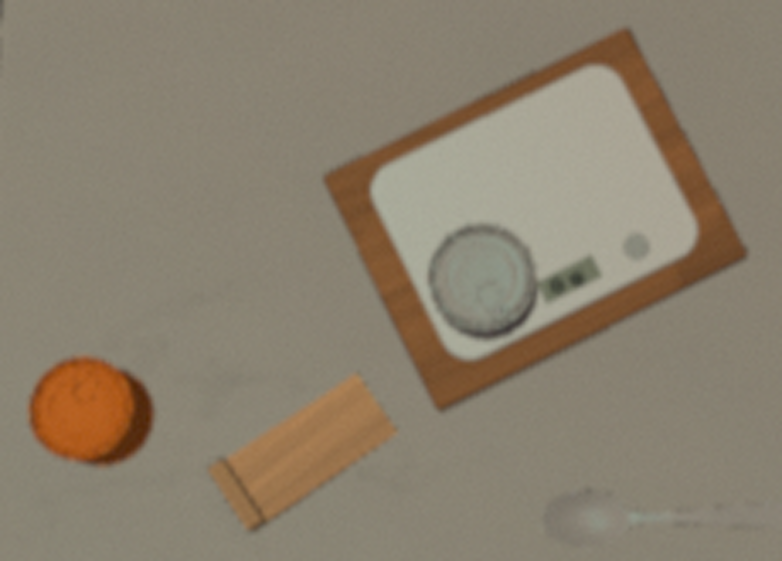

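View pics/scene0c.png

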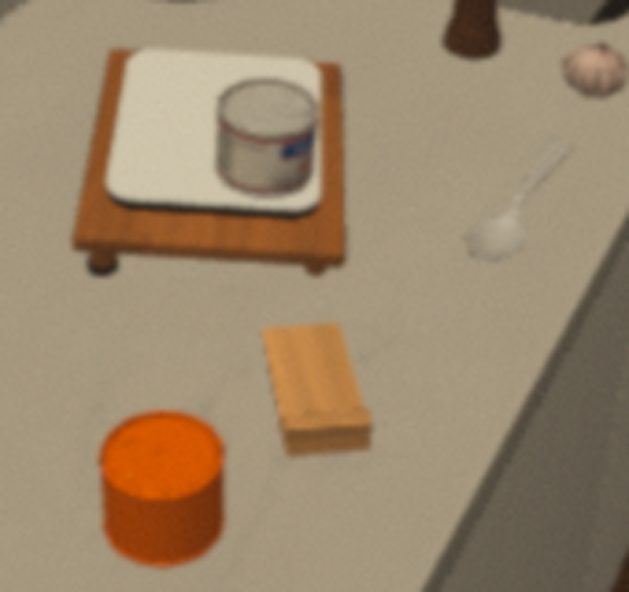

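```bash
cat > m.py <<'E'
from h import *
def quad(mask,off):
    cs,_=cv2.findContours(mask,cv2.RETR_EXTERNAL,cv2.CHAIN_APPROX_NONE)
    c=max(cs,key=cv2.contourArea)
    h=cv2.convexHull(c)
    return c[:,0]+np.array(off),cv2.minAreaRect(c),cv2.approxPolyDP(h,5,True)[:,0]+np.array(off)
E
python3 - <<'E'
from m import *
c=camera_info("top")
p=cv2.imread("pics/top0.png");hsv=cv2.cvtColor(p,cv2.COLOR_BGR2HSV)
for uv in [(180,238),(160,246),(230,209),(115,225),(150,200),(200,160)]: print(uv,hsv[uv[1],uv[0]])
S=3.4
stand=np.array([(441,411),(324,177),(629,28),(747,256)])/S+[90,105]-0.35
body=np.array([(-100,130),(100,130),(100,-130),(-100,-130)],float)
drop=7*(-body[:,0]/160+body[:,1]/210)
drop=np.array(drop)
P=np.array([onplane(c,u,v,48-d) for (u,v),d in zip(stand,drop)])
print("corners",P.round(1)); print("sides",[np.linalg.norm(P[i]-P[(i+1)%4]).round(1) for i in range(4)])
# tilted body model in stand frame
n=np.array([-7/160*-1*-1,0,0])
# z = 7*x/160 - 7*y/210 tilt: rotation
g=np.array([7/160,-7/210]);ax=np.array([g[1],-g[0],0]);th=np.arctan(np.linalg.norm(g));Rt=R.from_rotvec(ax/np.linalg.norm(ax)*th)
B=Rt.apply(np.c_[body,np.full(4,48.)]);F=Rt.apply([[-80,105,7.]])
# pivot: contact of pads at (80,105),(-80,-105) fixed -> rotation about the origin ok
print("tilted z",B[:,2].round(1),"foot z",F.round(1))
A=B[:,:2];Q=P[:,:2];a0=A.mean(0);q0=Q.mean(0)
H=(A-a0).T@(Q-q0);th=np.arctan2(H[0,1]-H[1,0],H[0,0]+H[1,1])
r=np.array([[np.cos(th),-np.sin(th)],[np.sin(th),np.cos(th)]]);t=q0-r@a0
print("stand",t,np.degrees(th),"res",(A@r.T+t-Q).round(1).tolist())
print("foot tilted",r@F[0,:2]+t,"level foot",r@[-80,105]+t)
W=np.array([(360,374),(397,430),(252,531),(209,467)])/S+[90,105]-0.35
zs=[2,2,26,26]
PW=np.array([onplane(c,u,v,z) for (u,v),z in zip(W,zs)]);print("wedge",PW.round(1));print([np.linalg.norm((PW[i]-PW[(i+1)%4])[:2]).round(1) for i in range(4)])
tip=PW[:2].mean(0);heel=PW[2:].mean(0);print(tip,heel,np.degrees(np.arctan2(*(tip-heel)[1::-1])))
# scene
c2=camera_info("scene");S2=3.7
for nm,z,(u,v) in [("corner bare",39.3,(344,263)),("corner far",49,(75,248)),("tipR",2,(341,324)),("tipL",2,(264,330)),("heelR",0,(370,446)),("heelL",0,(288,454)),("footbare",0,(317,273))]:
    print(nm,onplane(c2,u/S2+180-.35,v/S2+150-.35,z).round(1))
E
```

```text
(180, 238) [ 15 129 158]
(160, 246) [ 15 125 118]
(230, 209) [ 28  26 156]
(115, 225) [ 13 213 182]
(150, 200) [ 22  41 138]
(200, 160) [ 32  24 169]
corners [[ 476.4   56.2   39.3]
 [ 653.9  142.6   48. ]
 [ 764.4  -90.1   56.7]
 [ 586.5 -172.8   48. ]]
sides [np.float64(197.6), np.float64(257.7), np.float64(196.4), np.float64(254.3)]
tilted z [39.2 48.  56.6 47.9] foot z [[-80.2 105.1  -0. ]]
stand [622.89222879 -16.56225155] 25.51699663380868 res [[-2.1, 2.0], [0.6, 1.8], [1.9, -0.2], [-0.5, -3.6]]
foot tilted [505.27554511  43.77277742] level foot [505.46384915  43.73348342]
wedge [[510.4 120.8   2. ]
 [466.9  92.5   2. ]
 [392.6 196.1  26. ]
 [439.9 228.8  26. ]]
[np.float64(51.9), np.float64(127.6), np.float64(57.5), np.float64(129.0)]
[488.64581237 106.60773775   2.        ] [416.26439444 212.45488816  26.        ] -55.63452268929359
corner bare [473.9  73.9  39.3]
corner far [646.8 159.2  49. ]
tipR [464.8  95.5   2. ]
tipL [510.9 127.1   2. ]
heelR [396.8 197.8   0. ]
heelL [441.3 229.3   0. ]
footbare [506.7  47.3   0. ]
```

```bash
python3 - <<'E'
from m import *
import bench;print([x for x in dir(bench) if not x.startswith('_')]); print(getattr(bench,'nose_length',None))
c=camera_info("top");d=np.load("pics/top0.npy")
for n,(u,v) in dict(orange=(114,225),tin=(231,186),mill=(390,195),board=(196,168),heel=(160,248),arm=(230,372)).items():
    r=ray(c,u,v);f=192/np.tan(np.radians(c['fov_y']/2))
    print(n,d[v,u],(c['origin']+r*d[v,u]).round(0))
print({k:v for k,v in camera_info("wrist").items()})
p,_=snapshot("wrist");cv2.imwrite("pics/wrist0.png",p)
E
```

```text
['PlanningError', 'camera_info', 'hand_in', 'nose_length', 'sense', 'snapshot']
17.0
orange 1024.6907 [481. 314.  55.]
tin 978.6821 [560.  22. 118.]
mill 905.9072 [ 519. -326.  186.]
board 1064.7448 [625. 115.  43.]
heel 1041.5804 [424. 206.  27.]
arm 672.23315 [202.  17. 361.]
{'fov_y': 65.70646984690485, 'cx': 255.66549461414385, 'cy': 191.81803429766148, 'origin': array([ 212.31930227, -565.61679777,  373.09414791]), 'orientation': array([ 1.61924586e+02,  6.08999358e-02, -7.71701802e+01])}
```

View pics/wrist0.png

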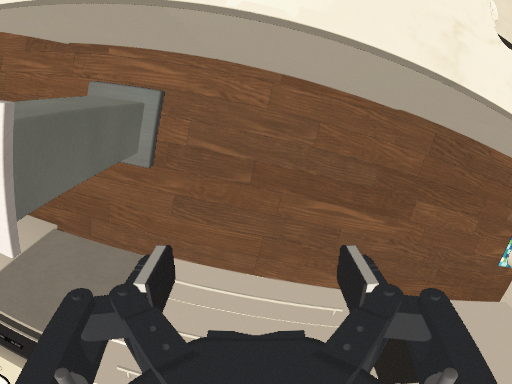

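```bash
cat > go.py <<'E'
from h import *
import sys
# rows: x y z yaw -> turn about tool z, shift in tool axes (m), from measured pose
def rel(x,y,z,yaw,s=None):
    s=s or sense();M=R.from_euler('xyz',s['tcp_rot'],degrees=True)
    T=R.from_euler('xyz',[180,0,yaw],degrees=True)
    return (M.inv()*T).as_rotvec(degrees=True).round(2),(M.inv().apply(np.array([x,y,z])-s['tool_pos'])/1000).round(4)
if __name__=="__main__":
    a=list(map(float,sys.argv[1:]))
    for i in range(0,len(a),4): print(*rel(*a[i:i+4]))
E
python3 go.py 340 -230 250 70
```

```text
[-7.000e-02 -5.000e-02 -5.712e+01] [ 0.2801 -0.2996 -0.0021]
```

Request:
jog_arm(
  plan=[
    [[0,0,-14],[0.07,-0.075,0],0],
    [[0,0,-28],[0.14,-0.15,0],-0.48],
    [[0,0,-42],[0.21,-0.225,0],-0.48],
    [[0,0,-57],[0.28,-0.3,0],-0.48],
    [[0,0,-57],[0.28,-0.3,0],-0.48],
    [[0,0,-57],[0.28,-0.3,0],-0.48],
    [[0,0,-57],[0.28,-0.3,0],-0.48],
    [[0,0,-57],[0.28,-0.3,0],-0.48],
  ],
)

```text
time: 1.15
tool_pos: [340.7, -228.1, 248.2]
tcp_rot: [180.0, -0.0, 70.1]
ft_force: [-0.3, 0.4, -0.2]
finger_gap: 22.1
```

```bash
python3 go.py 390 252 200 124 390 252 60 124; python3 -c "
from bench import *
print(sense()['tool_pos'],sense()['joint_pos'])"
```

```text
[ 2.000e-02 -1.000e-02 -5.389e+01] [ 0.4682 -0.117   0.0484]
[ 2.000e-02 -1.000e-02 -5.389e+01] [ 0.4682 -0.117   0.1884]
[ 340.71377348 -228.10807264  248.21842186] [-4.09960338e+01 -2.34216463e+01  1.13335662e+02  2.38606738e-02
  9.00828056e+01 -2.11071806e+01]
```

Request:
jog_arm(
  plan=[
    [[0,0,-10],[0.06,-0.015,0],-0.48],
    [[0,0,-20],[0.12,-0.03,0],-0.48],
    [[0,0,-30],[0.18,-0.045,0],-0.48],
    [[0,0,-40],[0.24,-0.06,0.01],-0.48],
    [[0,0,-50],[0.3,-0.075,0.02],-0.48],
    [[0,0,-54],[0.36,-0.09,0.03],-0.48],
    [[0,0,-54],[0.42,-0.105,0.04],-0.48],
    [[0,0,-54],[0.468,-0.117,0.05],-0.48],
    [[0,0,-54],[0.468,-0.117,0.05],-0.48],
    [[0,0,-54],[0.468,-0.117,0.05],-0.48],
  ],
)

```text
time: 2.4
tool_pos: [391.2, 248.7, 197.9]
tcp_rot: [-179.9, 0.0, 123.9]
ft_force: [-0.6, -0.5, 1.4]
finger_gap: 21.7
```

```bash
python3 - <<'E'
from m import *
from go import rel
s=sense();print(s['tool_pos'],s['tcp_rot'],s['finger_gap'])
print(rel(390,252,25,124))
for n in("wrist","top","scene"):
    p,d=snapshot(n);cv2.imwrite(f"pics/{n}1.png",p)
E
```

```text
[391.1955861  248.74745995 197.91349909] [-1.79926520e+02  2.54330979e-02  1.23875120e+02] 21.738610978131117
(array([-0.07,  0.03, -0.12]), array([0.0034, 0.001 , 0.1729]))
```

View pics/wrist1.png

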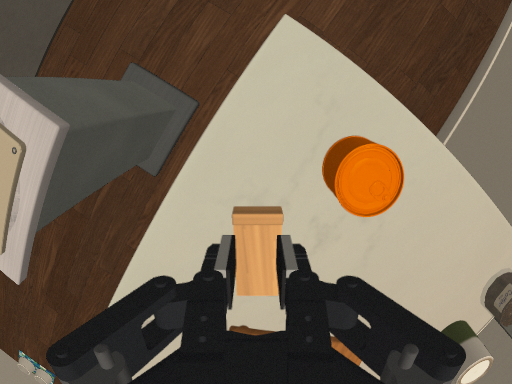

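View pics/scene1.png

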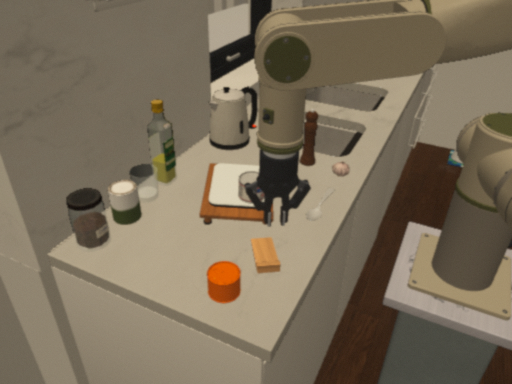

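View pics/top1.png

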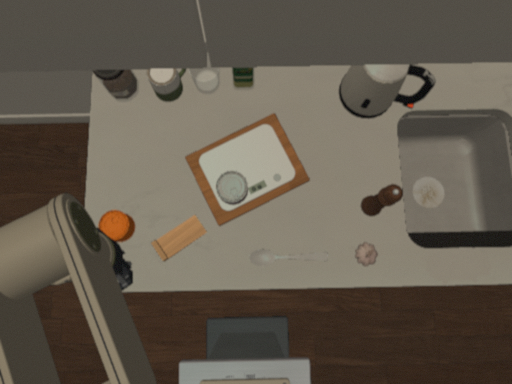

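```bash
python3 - <<'E'
from m import *
p=cv2.imread("pics/wrist1.png");cv2.imwrite("pics/w1c.png",cv2.resize(p[190:320,190:330],None,fx=4,fy=4,interpolation=cv2.INTER_CUBIC))
c=camera_info("wrist");print(c['origin'],c['orientation'])
pts=dict(hl=(232,207,26),hr=(283,207,26),tl=(236,296,2),tr=(279,296,2),bl=(233,224,26),br=(283,223,26))
for k,(u,v,z) in pts.items(): print(k,onplane(c,u,v,z,True).round(1))
E
```

```text
[348.38622643 315.79299829 324.4159766 ] [1.61903094e+02 3.98562040e-03 3.37150116e+01]
hl [390.8 206.2  26. ]
hr [436.6 236.7  26. ]
tl [467.1  89.9   2. ]
tr [515.6 122.2   2. ]
bl [402.4 189.8  26. ]
br [447.6 221.3  26. ]
```

View pics/w1c.png

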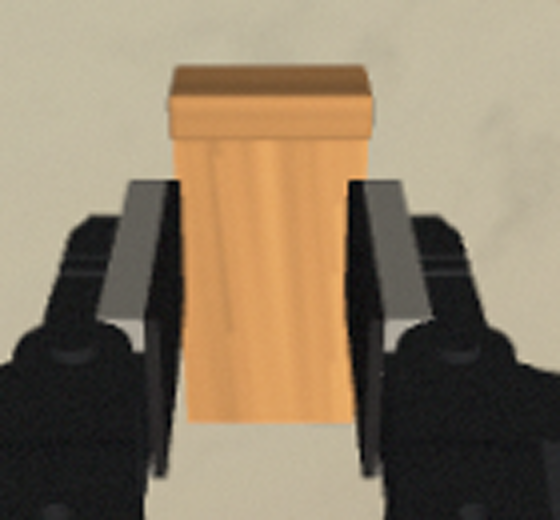

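```bash
python3 - <<'E'
from m import *
c=camera_info("wrist")
pts=dict(hl=(232.4,213.6,26),hr=(283.1,213.6,26),b0l=(234,206.3,0),b0r=(281.5,206.3,0),tl=(236.5,295.3,2),tr=(278.8,295.3,2))
P={k:onplane(c,u,v,z,True) for k,(u,v,z) in pts.items()}
for k in P: print(k,P[k].round(1))
h=(P['hl']+P['hr']+P['b0l']+P['b0r'])/4;t=(P['tl']+P['tr'])/2
print(h,t,np.linalg.norm((t-h)[:2]),np.degrees(np.arctan2(*(t-h)[1::-1])))
f=np.array([505.5,44.5]);e=(t-h)[:2];e/=np.linalg.norm(e);n=np.array([-e[1],e[0]])
print("foot fwd,lat from heel",(f-h[:2])@e,(f-h[:2])@n)
E
```

```text
hl [395.3 199.9  26. ]
hr [441.1 230.5  26. ]
b0l [396.  198.7   0. ]
b0r [442.3 229.5   0. ]
tl [467.   91.4   2. ]
tr [514.6 123.    2. ]
[418.67816368 214.67198782  13.        ] [490.79001911 107.20138778   2.        ] 129.4219825492192 -56.138725910773104
foot fwd,lat from heel 189.68469549701115 -22.721201457404685
```

```bash
python3 go.py 393.6 252.1 25 123.9
```

```text
[ 0.04  0.02 -0.13] [0.002  0.0036 0.1737]
```

Request:
jog_arm(
  plan=[
    [[0,0,0],[0.002,0.0036,0.055],-0.48],
    [[0,0,0],[0.002,0.0036,0.11],-0.48],
    [[0,0,0],[0.002,0.0036,0.15],-0.48],
    [[0,0,0],[0.002,0.0036,0.172],-0.48],
    [[0,0,0],[0.002,0.0036,0.172],-0.48],
    [[0,0,0],[0.002,0.0036,0.172],-0.48],
  ],
)

```text
time: 3.3
tool_pos: [394.0, 253.2, 27.8]
tcp_rot: [179.9, 0.0, 123.8]
ft_force: [-0.1, -0.2, -0.1]
finger_gap: 22.0
```

```bash
python3 - <<'E'
from m import *
s=sense();print(s['tool_pos'],s['tcp_rot'],s['ft_force'])
p,d=snapshot("scene");cv2.imwrite("pics/s2.png",cv2.resize(p[200:320,180:320],None,fx=4,fy=4,interpolation=cv2.INTER_CUBIC))
p,d=snapshot("wrist");cv2.imwrite("pics/w2.png",p)
E
```

```text
[394.02032032 253.23025795  27.76426311] [1.79884595e+02 1.71436906e-02 1.23820103e+02] [-0.1250873  -0.22728416 -0.06719685]
```

View pics/s2.png

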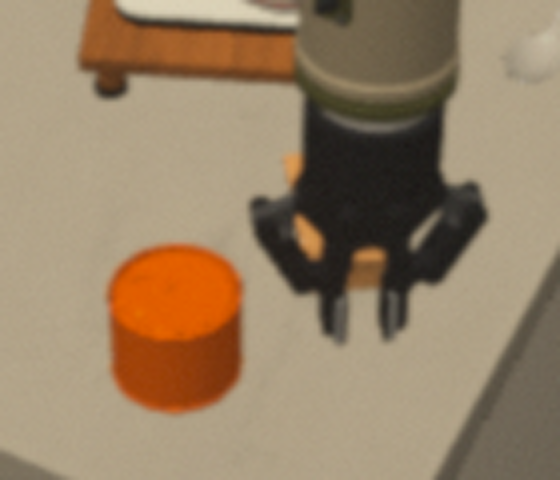

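View pics/w2.png

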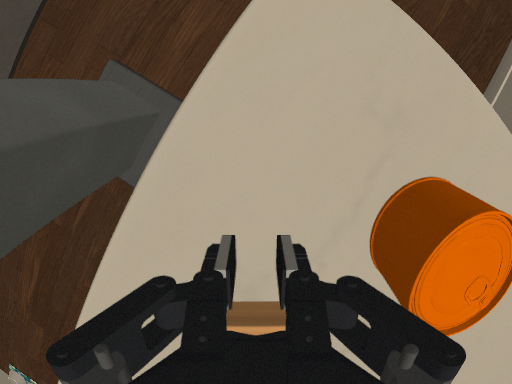

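Request:
jog_arm(
  plan=[
    [[0,0,0],[-0.015,0,0.003],-0.48],
    [[0,0,0],[-0.028,0,0.003],-0.48],
    [[0,0,0],[-0.0345,0,0.003],-0.48],
    [[0,0,1.5],[-0.0394,0.0019,0.003],-0.48],
    [[0,0,3],[-0.0442,0.0037,0.003],-0.48],
    [[0,0,4.5],[-0.049,0.0054,0.003],-0.48],
    [[0,0,6],[-0.0539,0.007,0.003],-0.48],
    [[0,0,7.5],[-0.0589,0.0084,0.003],-0.48],
    [[0,0,9],[-0.0638,0.0097,0.003],-0.48],
    [[0,0,10.6],[-0.0691,0.0109,0.003],-0.48],
    [[0,0,12.2],[-0.0744,0.012,0.003],-0.48],
    [[0,0,12.2],[-0.0744,0.012,0.003],-0.48],
  ],
)

```text
time: 4.9
tool_pos: [444.6, 197.8, 23.3]
tcp_rot: [180.0, 0.0, 111.6]
ft_force: [-0.9, 0.2, 0.6]
finger_gap: 22.3
```

```bash
python3 - <<'E'
from m import *
s=sense();print(s['tool_pos'],s['tcp_rot'],s['ft_force'])
p,d=snapshot("scene");cv2.imwrite("pics/s3.png",cv2.resize(p[160:300,180:320],None,fx=4,fy=4,interpolation=cv2.INTER_CUBIC))
p,d=snapshot("top");cv2.imwrite("pics/t3.png",cv2.resize(p[150:270,130:290],None,fx=4,fy=4,interpolation=cv2.INTER_CUBIC))
E
```

```text
[444.59399433 197.82029687  23.25668489] [1.79997897e+02 1.58361582e-02 1.11621759e+02] [-0.85919795  0.18268486  0.55044151]
```

View pics/s3.png

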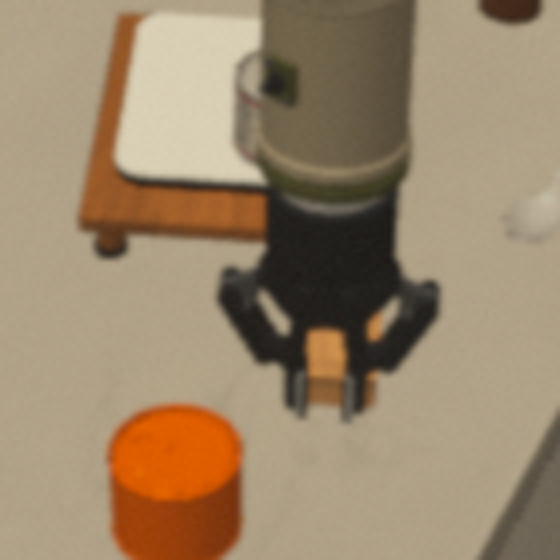

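View pics/t3.png

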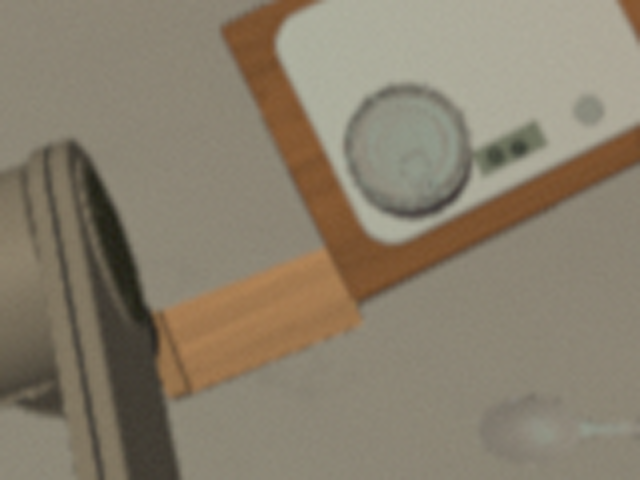

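```bash
python3 - <<'E'
from m import *
c=camera_info("top")
g=lambda u,v,z:onplane(c,u/4+130-.375,v/4+150-.375,z)
P=dict(hr=g(177,398,26),tr=g(361,321,2),sl=g(155,313,26),sr=g(190,393,26),el=g(322,248,3))
for k in P:print(k,P[k].round(1))
for a,b in (('hr','tr'),('sl','sr')):
    d=(P[b]-P[a])[:2];print(a,b,np.linalg.norm(d),np.degrees(np.arctan2(d[1],d[0])))
c=camera_info("scene")
g=lambda u,v,z:onplane(c,u/4+180-.375,v/4+160-.375,z)
print("heel right bottom/top",g(370,405,0).round(1),g(377,378,26).round(1))
p,d=snapshot("wrist");cv2.imwrite("pics/w3.png",p[180:,130:390].repeat(2,0).repeat(2,1))
E
```

```text
hr [421.  171.4  26. ]
tr [469.4  57.7   2. ]
sl [474.6 186.1  26. ]
sr [424.  163.3  26. ]
el [517.4  82.7   3. ]
hr tr 123.57628895798237 -66.93435336292264
sl sr 55.56989516866556 -155.77648490780936
heel right bottom/top [426.7 176.4   0. ] [422.1 178.5  26. ]
```

View pics/w3.png

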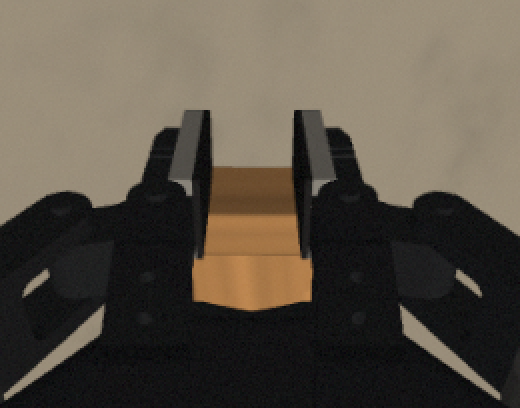

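Request:
jog_arm(
  plan=[
    [[0,0,0],[-0.005,0,0],-0.48],
    [[0,0,0],[-0.01,0,0],-0.48],
    [[0,0,0],[-0.015,0,0],-0.48],
    [[0,0,0],[-0.02,0,0],-0.48],
    [[0,0,0],[-0.025,0,0],-0.48],
    [[0,0,0],[-0.03,0,0],-0.48],
    [[0,0,0],[-0.035,0,0],-0.48],
    [[0,0,0],[-0.04,0,0],-0.48],
    [[0,0,0],[-0.045,0,0],-0.48],
    [[0,0,0],[-0.045,0,0],-0.48],
  ],
)

```text
time: 6.3
tool_pos: [461.1, 156.0, 23.4]
tcp_rot: [180.0, 0.0, 111.7]
ft_force: [0.2, -0.3, -0.4]
finger_gap: 22.1
```

```bash
python3 - <<'E'
from m import *
s=sense();print(s['tool_pos'],s['tcp_rot'],s['ft_force'])
p,d=snapshot("scene");cv2.imwrite("pics/s4.png",cv2.resize(p[160:280,180:320],None,fx=5,fy=5,interpolation=cv2.INTER_CUBIC))
p,d=snapshot("top");cv2.imwrite("pics/t4.png",cv2.resize(p[105:255,150:320],None,fx=4,fy=4,interpolation=cv2.INTER_CUBIC))
E
```

```text
[461.14231646 156.0067308   23.36254841] [1.79994014e+02 1.35826882e-02 1.11651611e+02] [ 0.24236572 -0.27500496 -0.4096545 ]
```

View pics/s4.png

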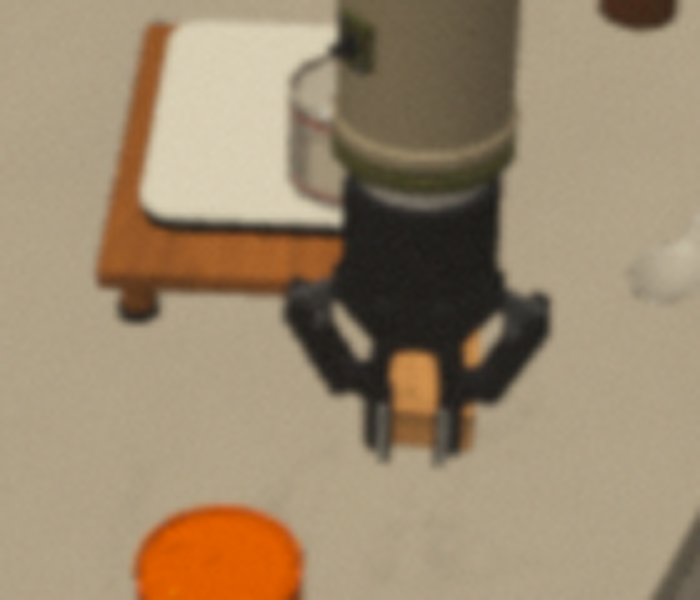

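View pics/t4.png

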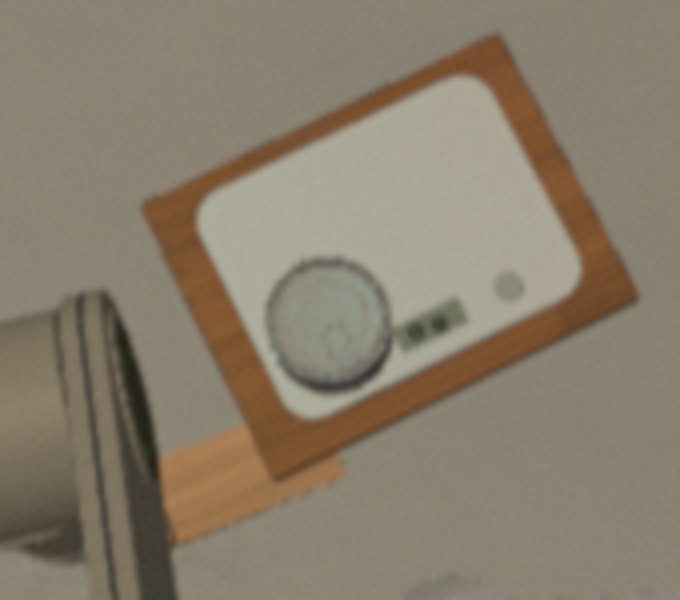

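```bash
cat > tilt.py <<'E'
from m import *
def cloud(c,d,step=1):
    f=192/np.tan(np.radians(c['fov_y']/2));v,u=np.mgrid[0:384,0:512]
    q=np.stack([(u-c['cx'])/f*d,(v-c['cy'])/f*d,d],-1)
    return q@R.from_euler('xyz',c['orientation'],degrees=True).as_matrix().T+c['origin']
def fit(P):
    for _ in range(4):
        A=np.c_[P[:,:2]-[600,0],np.ones(len(P))];k,*_=np.linalg.lstsq(A,P[:,2],rcond=None);r=P[:,2]-A@k
        s=1.48*np.median(abs(r));P=P[abs(r)<max(3*s,1)]
    return k,s,len(P)
def tilt(p,d,yaw=25.5,c0=(623.5,-15)):
    c=camera_info("top");X=cloud(c,d);hsv=cv2.cvtColor(p,cv2.COLOR_BGR2HSV)
    a=np.radians(yaw);rr=np.array([[np.cos(a),np.sin(a)],[-np.sin(a),np.cos(a)]])
    L=(X[...,:2]-c0)@rr.T
    ok=d>0
    board=ok&(abs(L[...,0])<96)&(abs(L[...,1])<126)&(hsv[...,1]>90)&(X[...,2]>25)&(X[...,2]<70)
    top=ok&(X[...,0]>430)&(X[...,0]<760)&(X[...,1]>-200)&(X[...,1]<240)&((abs(L[...,0])>125)|(abs(L[...,1])>155))&(hsv[...,1]<70)&(abs(X[...,2])<15)
    kb,sb,nb=fit(X[board]);kt,st,nt=fit(X[top])
    g=rr@(kb-kt)[:2]
    print("board",kb,sb,nb,"table",kt,st,nt)
    print("slope stand x,y (lean .0437,-.0333; level 0):",g.round(4),"deg",np.degrees(np.hypot(*g)).round(2),"->gap frac height lost at foot",(160*g[0]*.5-210*g[1]*.5).round(2))
if __name__=="__main__":
    tilt(cv2.imread("pics/top0.png"),np.load("pics/top0.npy"))
    p,d=snapshot("top");tilt(p,d)
E
python3 tilt.py
```

```text
board [ 5.75618318e-02 -1.09445694e-02  4.68320427e+01] 1.9248921402426638 2081 table [-1.22131536e-04  1.01448281e-03 -1.59535197e-01] 2.028957933949998 8938
slope stand x,y (lean .0437,-.0333; level 0): [ 0.0469 -0.0356] deg 3.38 ->gap frac height lost at foot 7.49
board [ 2.28779991e-02 -3.85675482e-03  4.73708918e+01] 1.8395905423800358 2060 table [-0.00098367  0.00143214 -0.22843551] 2.0122607437219098 7091
slope stand x,y (lean .0437,-.0333; level 0): [ 0.0193 -0.015 ] deg 1.4 ->gap frac height lost at foot 3.12
```

Request:
jog_arm(
  plan=[
    [[0,0,0],[-0.004,0,0],-0.48],
    [[0,0,0],[-0.008,0,0],-0.48],
    [[0,0,0],[-0.012,0,0],-0.48],
    [[0,0,0],[-0.016,0,0],-0.48],
    [[0,0,0],[-0.02,0,0],-0.48],
    [[0,0,0],[-0.022,0,0],-0.48],
    [[0,0,0],[-0.022,0,0],-0.48],
  ],
)

```text
time: 7.32
tool_pos: [469.1, 135.7, 23.3]
tcp_rot: [-180.0, 0.0, 111.7]
ft_force: [0.1, -0.2, -0.2]
finger_gap: 22.6
```

```bash
python3 - <<'E'
from tilt import *
s=sense();print(s['tool_pos'],s['tcp_rot'],s['ft_force'])
ds=[]
for i in range(6):
    p,d=snapshot("top");ds.append(d)
d=np.mean(ds,0);d[np.min(ds,0)==0]=0
tilt(p,d)
cv2.imwrite("pics/t5.png",cv2.resize(p[105:255,150:320],None,fx=4,fy=4,interpolation=cv2.INTER_CUBIC))
p,d=snapshot("scene");cv2.imwrite("pics/s5.png",cv2.resize(p[160:280,180:320],None,fx=5,fy=5,interpolation=cv2.INTER_CUBIC))
print(sense()['time'])
E
```

```text
[469.13968723 135.68705341  23.28199077] [-1.79998788e+02  1.68806414e-02  1.11668039e+02] [ 0.09384088 -0.20693116 -0.16458662]
board [ 5.18368066e-03 -1.54766949e-04  4.76790539e+01] 0.7732781697221334 2028 table [-0.00044385  0.00099032 -0.1984179 ] 0.8253578654663982 6676
slope stand x,y (lean .0437,-.0333; level 0): [ 0.0046 -0.0035] deg 0.33 ->gap frac height lost at foot 0.73
7.675
```

View pics/t5.png

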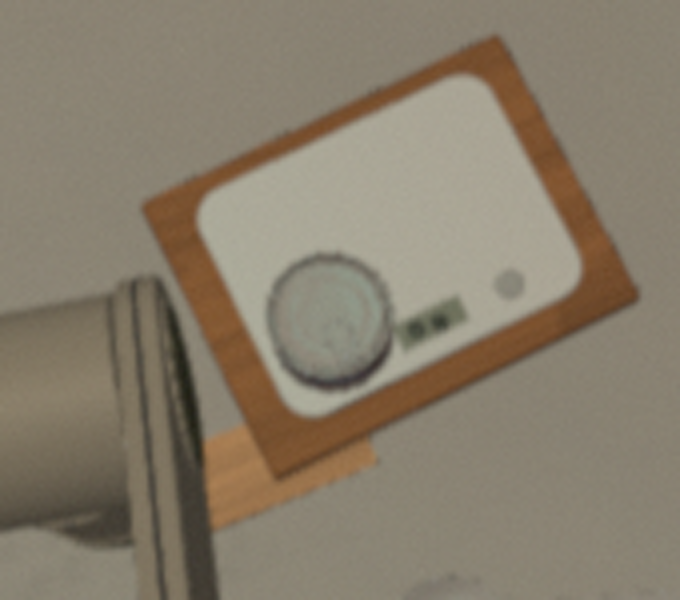

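View pics/s5.png

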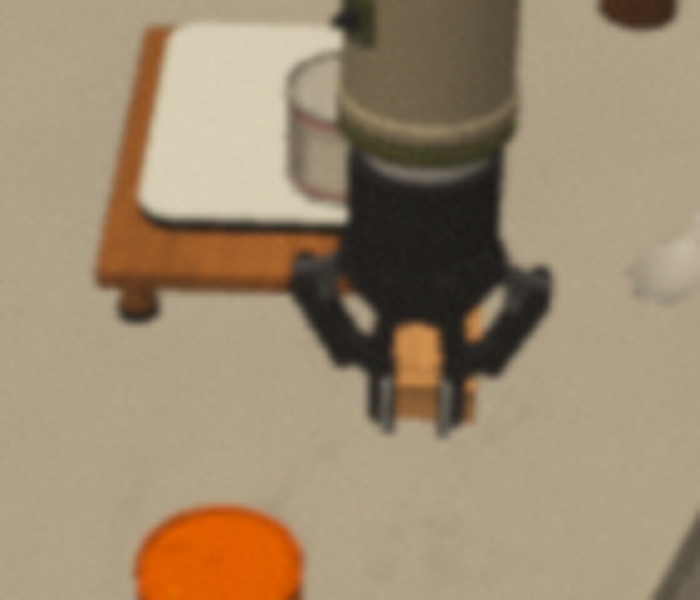

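Request:
jog_arm(
  plan=[
    [[0,0,0],[-0.003,0,0],-0.48],
    [[0,0,0],[-0.005,0,0],-0.48],
    [[0,0,0],[-0.005,0,0],-0.48],
    [[0,0,0],[-0.005,0,0],-0.48],
  ],
)

```text
time: 8.18
tool_pos: [471.0, 131.2, 23.3]
tcp_rot: [180.0, 0.0, 111.7]
ft_force: [-0.3, -0.6, -0.2]
finger_gap: 22.1
```

```bash
cat > chk.py <<'E'
from tilt import *
s=sense();print(s['tool_pos'],s['tcp_rot'],s['ft_force'])
for k in range(2):
    ds=[]
    for i in range(8):
        p,d=snapshot("top");ds.append(d)
    d=np.mean(ds,0);d[np.min(ds,0)==0]=0
    tilt(p,d)
cv2.imwrite("pics/t6.png",p)
print(sense()['time'])
E
python3 chk.py
```

```text
[470.97298615 131.17827079  23.31838546] [1.79996688e+02 1.12154920e-02 1.11672857e+02] [-0.28772821 -0.60022222 -0.15617156]
board [1.42825046e-03 6.62718704e-04 4.77245260e+01] 0.6609781885218728 2013 table [-0.00040564  0.0010251  -0.19251285] 0.7186905397637035 6651
slope stand x,y (lean .0437,-.0333; level 0): [ 0.0015 -0.0011] deg 0.11 ->gap frac height lost at foot 0.24
board [1.36123701e-03 5.47416160e-04 4.77351772e+01] 0.6655311935339643 2017 table [-0.00034167  0.00096045 -0.19260946] 0.6952067845057511 6640
slope stand x,y (lean .0437,-.0333; level 0): [ 0.0014 -0.0011] deg 0.1 ->gap frac height lost at foot 0.22
8.975
```

Request:
jog_arm(
  plan=[
    [[0,0,0],[-0.001,0,0],-0.48],
    [[0,0,0],[-0.002,0,0],-0.48],
    [[0,0,0],[-0.002,0,0],-0.48],
    [[0,0,0],[-0.002,0,0],-0.48],
  ],
)

```text
time: 9.48
tool_pos: [471.6, 129.5, 23.3]
tcp_rot: [180.0, -0.0, 111.7]
ft_force: [-0.7, 1.6, 0.9]
finger_gap: 22.1
```

```bash
python3 chk.py
```

```text
[471.63712507 129.52066142  23.31386137] [ 1.79996604e+02 -3.67936428e-03  1.11679964e+02] [-0.7006371   1.56205607  0.92928005]
board [5.39918407e-05 1.07891644e-03 4.77617509e+01] 0.6727316458852434 2011 table [-0.00046306  0.0009317  -0.2120725 ] 0.7065798360504473 6653
slope stand x,y (lean .0437,-.0333; level 0): [ 0.0005 -0.0001] deg 0.03 ->gap frac height lost at foot 0.05
board [2.43359669e-04 6.20421155e-04 4.77828668e+01] 0.6477573931200001 2035 table [-0.00028696  0.00096055 -0.19903271] 0.6996828800214578 6661
slope stand x,y (lean .0437,-.0333; level 0): [ 0.0003 -0.0005] deg 0.04 ->gap frac height lost at foot 0.08
10.275
```

Request:
jog_arm(
  plan=[
    [[0,0,0],[0.008,0,0],-0.48],
    [[0,0,0],[0.025,0,0],-0.48],
    [[0,0,0],[0.05,0,0],-0.48],
    [[0,0,0],[0.06,0,-0.04],-0.48],
    [[0,0,0],[0.06,0,-0.1],-0.48],
    [[0,0,0],[0.06,0,-0.16],-0.48],
    [[0,0,0],[0.11,-0.02,-0.21],-0.48],
    [[0,0,0],[0.15,-0.04,-0.22],-0.48],
    [[0,0,0],[0.15,-0.04,-0.22],-0.48],
    [[0,0,0],[0.15,-0.04,-0.22],-0.48],
  ],
)

```text
time: 11.52
tool_pos: [378.6, 254.5, 243.0]
tcp_rot: [180.0, 0.0, 111.8]
ft_force: [0.3, 0.6, -0.6]
finger_gap: 22.2
```

```bash
python3 chk.py; python3 - <<'E'
from m import *
p=cv2.imread("pics/t6.png");cv2.imwrite("pics/t7.png",cv2.resize(p[105:270,120:320],None,fx=3.6,fy=3.6,interpolation=cv2.INTER_CUBIC))
p,d=snapshot("scene");cv2.imwrite("pics/s7.png",cv2.resize(p[150:290,180:340],None,fx=4,fy=4,interpolation=cv2.INTER_CUBIC))
p,d=snapshot("wrist");cv2.imwrite("pics/w7.png",p)
E
```

```text
[378.58811149 254.52593115 243.03497223] [1.79995958e+02 2.46517168e-02 1.11774424e+02] [ 0.27667617  0.60233766 -0.56095357]
board [-9.82258657e-06  9.23361272e-04  4.77819622e+01] 0.6329671053022787 2007 table [-0.00047997  0.00108933 -0.21071767] 0.7245702967977845 9341
slope stand x,y (lean .0437,-.0333; level 0): [ 0.0004 -0.0004] deg 0.03 ->gap frac height lost at foot 0.07
board [1.53510066e-04 6.66365619e-04 4.77756005e+01] 0.6445039645338392 2023 table [-0.00042092  0.0010043  -0.20487145] 0.7001176969475091 9311
slope stand x,y (lean .0437,-.0333; level 0): [ 0.0004 -0.0006] deg 0.04 ->gap frac height lost at foot 0.09
12.325
```

View pics/t7.png

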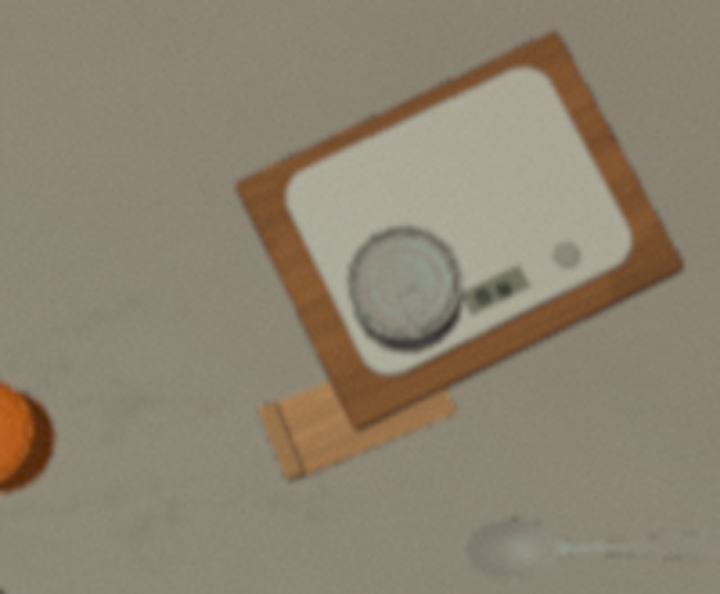

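View pics/s7.png

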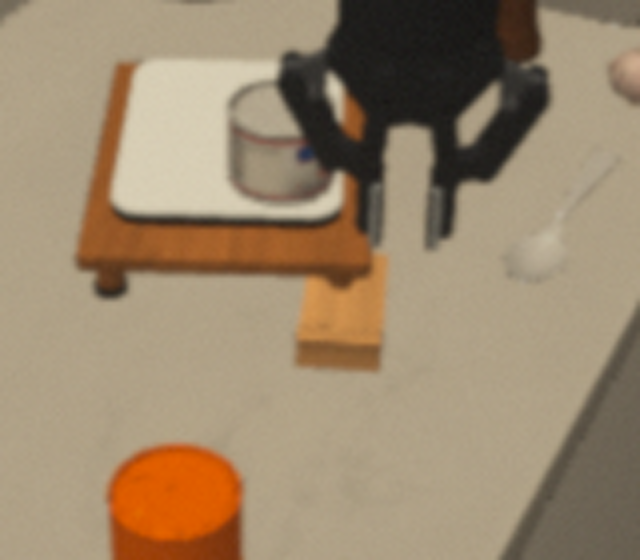

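```bash
python3 -c "
from bench import *
print(hand_in())"
```

```text
the job is handed in; nothing more can be done
None
```

The wedge is under the bare foot, the stand measures level, and I've handed the job in. I pushed the wedge thin end first with two part-closed fingertips on its back. The push followed a short 12° arc to line it up with the foot, then went straight in, with smaller steps at the end. I then backed the arm clear, about 12.5 s into the run.

**Level:** the top camera's depth readings showed the lean going from 3.4° to 0.03–0.04° against the worktop. It was the same with the fingers on the wedge and after they left, and that residual is about the measurement noise.

**Wedge position:** in the last pictures the bare foot sits near the middle of the ramp. My position estimate puts the foot at about x +15 on the wedge, against the ideal +17. That would make it about 0.2 mm too high, while the depth reading says about 0.1 mm too low, so the two checks disagree slightly but within their error.

**Everything else:**
- **Tin:** it is still standing on the scale.
- **Stand:** partway through the push its corners had shifted less than about 1.5 pixels, roughly 3 mm, and part of that comes from the tilt changing. I didn't re-measure them at the end.
- **Bystanders:** the spoon and the orange tin look undisturbed. The mill is mostly hidden in the last views, but the arm kept well away from it.

I didn't test rocking by pressing on the stand; I judged it from the level reading and the foot resting on the ramp.

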